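# Invert the lens-solution bottle and stand it upright in its dish

## Task

The closed bottle of lens solution lying in the white V-shaped cradle has settled and must be turned over before use: turn it fully upside down, cap pointing straight down, and keep it so for a good two seconds. Then set it gently upright, flat on the floor of the small round steel dish, and let go. You may lay it back in the cradle to change your grip; leave everything else on the table where it is.

Things in the scene. Friction and masses are not known exactly. Their poses are not given: they have to be found in the camera images.
- bottle: White closed bottle, paper label, grey screw cap. Round, diameter 42 mm, straight-sided for 110 mm, then a 12 mm shoulder and a 25 mm wide cap; 148 mm tall, the tallest container here. Mass 0.1 to 0.2 kg, centre of mass about 66 mm above the underside. Origin: centre of the underside; z runs along its axis to the cap. Starts lying in the cradle.
- bottle_cap (a point): Centre of the top face of the bottle's cap, 148 mm from the underside on the axis; same axes as the bottle.
- dish: Fixed, empty, shallow round steel dish, outer diameter 72 mm, inner diameter 64 mm, rim 12 mm high, floor 4 mm thick. Origin: centre of its underside, on the table.
- dish_floor (a point): Centre of the dish's inner floor, 4 mm above the table; z points up.
- cradle: Fixed white plastic cradle: base plate 70 x 110 x 12 mm with two V supports that hold a lying bottle level along the cradle's y, cap to either end. Supports are 10 mm thick, 70 mm wide, 59 mm high, V mouth 58 mm wide, centred 35 mm either side of the middle; the 60 mm between them is open down to the base plate. Origin: centre of its underside, on the table.
- cradle_axis (a point): Where the axis of a bottle lying in the cradle passes over the cradle's middle, 60 mm above the table; y is the direction of the lying bottle's axis.
- dropper: Small white dropper bottle, diameter 26 mm, 55 mm tall, bystander. Origin: centre of the underside.
- jar: Squat glass jar with steel lid, diameter 64 mm, 60 mm tall, bystander. Origin: centre of the underside.
- penlight: Penlight lying on the table, about 130 x 15 x 15 mm, long axis x, bystander. Origin: on the table under its middle.
- trialframe: Black trial spectacle frame lying flat, about 125 x 145 x 20 mm, bystander. Origin: on the table under the bridge; temples run to +x.
- occluder: Flat black eye occluder, disc of 60 mm with a handle 120 mm long towards -x, 5 mm thick, bystander. Origin: under the disc's centre.
- lensbox: Cardboard box 85 x 55 x 35 mm, bystander. Origin: centre of the underside.
- keypad: Black hand control 110 x 50 x 22 mm, bystander. Origin: centre of the underside.
Mind the look-alikes: they are no part of the job. What is shaped like the bottle but orange or purple is not meant.

How it is judged (in metres and radians):
On the way:
1. the bottle is upside down, within 25 degrees of cap straight down, for 1.5 s (angle between bottle's own z axis and vertical above 2.7 rad), for 1.5 s.
At the end, for the whole second after the job is handed in: The bottle stands upright (within 3.4 degrees) and still, its underside flat on the dish's inner floor (within 3 mm in height, inside the rim: within 14 mm of the dish's centre), released (angle between bottle's own z axis and vertical below 0.06 rad and horizontal distance between bottle and dish_floor below 0.014 m and z of bottle in the frame of dish_floor between -0.003 and 0.003 m and linear speed of bottle below 0.01 m/s and angular speed of bottle below 0.1 rad/s); the robot touches nothing.
It fails at once if the bottle is dropped, tipped over or thrown: held by nothing, it moves faster than 0.4 m/s (linear speed of bottle above 0.4 m/s and contact force between bottle and the fingers below 0.1 N).
It fails at once if a bystander is moved by more than 25 mm (distance of any of dropper, jar, penlight, trialframe, occluder, lensbox, keypad from where it was at the start of the episode above 0.025 m).
It also fails if it takes over 69 s, if anything falls off the work surface, if the arm or the gripper's body presses on something with over 40 N, if the wrist force passes 120 N, or if a joint passes its speed limit or range.

## Robot

A 6-joint arm with a two-finger parallel gripper is mounted at the origin on the work surface. World frame = base frame: x ahead of the robot, y to its left, z up, the work surface at z = 0. Lengths are in mm, angles in rad, forces in N, time in s.
With the tool pointing down it reaches from about 250 to 725 mm from the base axis. Payload 4 kg.
Tool frame: the origin (TCP) lies at the very end of the fingers, on their centre line; the grasp point (between the pads) lies 19 mm behind it; z points along the fingers, y is the line along which they close (so a half turn about z gives the same grasp; the last joint's range is limited). The gripper opens to 85 mm and grips with 20 to 120 N. Pads are 22 mm wide; open, the fingers measure 114 mm over their backs; the gripper's body (76 mm by 85 mm) begins 54 mm behind the grasp point. The pads swing forward as they close: fully open they stand 13 mm farther back than shut.
Start: joints at [1.332, 0.241, 0.005, 1.335, 0, 1.571], TCP at [118.266, 485.811, 194.206] pointing down, gripper open.
Joint ranges: [-2.72, 2.72], [-1.05, 1.87], [-1.09, 1.28], [-1.99, 2.15], [-1.42, 1.44], [-3.14, 3.14]. Speed limits (rad/s): [2.79, 2.79, 3.14, 3.14, 3.14, 3.14].

## Interface

Orientations are given as a unit quaternion [x, y, z, w].
In Python, from plant import manip gives the robot as it stands.
- The arm moves only by the tool step_arm, never from a script. Its argument "commands" is a list of rows, each a list of 3 entries, a list of its own where there are three numbers: the opening, from 0 (shut) to 1 (fully open), then the shift along the tool's x, y, z each as a share of 50 cm, from -1 to 1, then the turn, a rotation vector about the tool's x, y, z each as a share of pi rad, from -1 to 1. A call has 1 to 20 rows; each row is the pose to reach, as a shift and turn from the pose commanded when the call began, along the tool's axes at that moment, turning the shorter way round; what a row does not reach only later rows make up. A row lasts 1/8 s, in which the tool goes at most 62.5 mm and 10.7 degrees, less where a joint would pass 70% of its speed; a pose out of reach is approached as far as the arm can. A call with a number of a shift or a turn outside -1 to 1 is refused whole. A call with a gripper value outside its range is refused whole. The fingers move at their own pace and stop on an object; the grip force is fixed at half the most. Time passes only in rows, so rows that repeat a pose let the fingers close. It gives the time, the measured TCP pose, the force, the opening and the grip force at its end, in the units of the state.
- manip.sense(): the state, without advancing time (a new reading comes with each control period).
- manip.get_image(name): name is "side" or "top"; returns a dict with "img" (400x640x3 uint8, red, green, blue), "fx", "fy", "cx", "cy" (pixels), "eye" and "orientation" of the camera in the world. Camera axes: x right, y down, z forward; pixel columns grow to the right and rows downward; lengths in mm; the calibration is good to about 2 mm. A picture is of the moment at which its call begins. There is no depth.
- manip.close_job(): hands the job in; it is judged then, once.
The state is a dict: "time_s": time; "joint_pos": joint angles; "joint_velocities": joint speeds; "joint_torque": joint torques, N m; "ee_pos": TCP position; "tool_rot": TCP orientation; "force": force on the tool from outside, world axes, zero at the start; "ft_torque": the same for the moment, N m; "opening": finger opening in mm; "grip_force": force on a finger pad.
Only numpy, scipy, OpenCV 4.12 (cv2) and the standard library are available. Lean on these libraries where they do the work, as an engineer would, in place of code of your own. Each camera call takes 0.05 s, during which the arm holds its last target. There are 200 camera calls.

## Working session

There is one attempt and no reset: what is moved stays moved. The work goes in short steps, Python scripts to look and compute and a tool call to move; the robot and the scene stay as the last step left them, time stands still between calls to the robot, and variables do not carry over. Pictures are saved under pics/ and viewed, at most 10 in all, crops included, and the job is handed in when it is done.

Besides the shell and the picture viewer there is one more tool, called after "Call:" as name(argument=value, ...), one argument or row to a line, values as JSON. step_arm: Moves the arm, as the interface text tells. Its arguments: {"type":"object","properties":{"commands":{"type":"array","items":{"type":"array"}}},"required":["commands"]}

```bash
mkdir -p pics; python3 - <<'E'
from plant import manip
import cv2
s=manip.sense();print(s['time_s'],s['ee_pos'],s['tool_rot'],s['opening'])
for n in("side","top"):
    d=manip.get_image(n);cv2.imwrite(f"pics/{n}0.png",d["img"][:,:,::-1])
    print(n,[d[k] for k in("fx","fy","cx","cy","eye","orientation")])
E
```

```text
0.0 [118.09015687 485.09972783 193.31301437] [ 1.19120572e-01  9.92879223e-01 -1.05869323e-03 -1.29112164e-04] 85.38053412255428
side [459.06618092804007, 459.06618092804007, 321.1840837279799, 198.59668567873797, array([ 341.08456248, -835.15369288,  984.11995733]), array([ 0.92670031, -0.08713739,  0.02429075, -0.36475138])]
top [420.68531573272867, 420.68531573272867, 321.3373093625904, 197.02052518499534, array([ 341.49825949,   10.45074755, 1250.55069051]), array([-0.69698272,  0.715286  , -0.0427143 ,  0.02750462])]
```

View pics/side0.png

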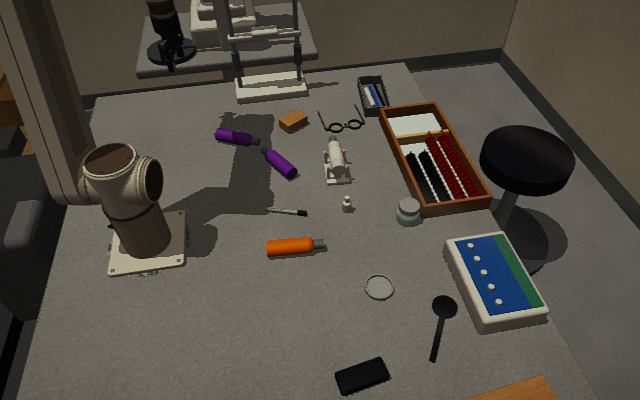

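View pics/top0.png

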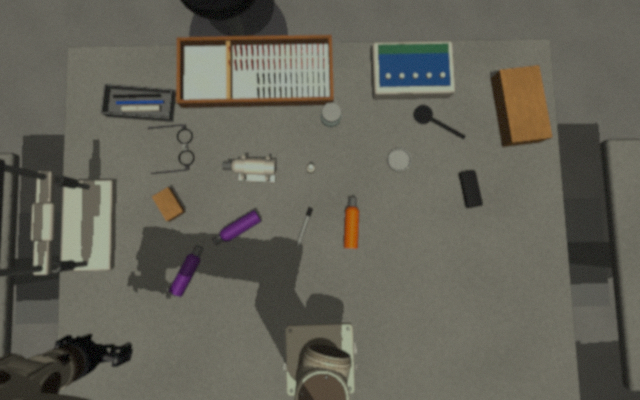

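The side view shows the white bottle in its cradle at about (338,158), with its cap toward the top of the image. In the top view it is at (253,167) with the cap to the left at (228,165). The dish is at (379,287) side and (399,160) top. The bottle-shaped candidates in the top view are white (253,167), purple (238,226) and (185,272), and orange (351,222). Only the white one is in the cradle and has a grey cap, so it fits. I'll confirm that in one enlarged crop.

```bash
cat > h.py <<'E'
import numpy as np,cv2
from scipy.spatial.transform import Rotation as R
def ray(d,p):
    v=R.from_quat(d["orientation"]).apply([(p[0]-d["cx"])/d["fx"],(p[1]-d["cy"])/d["fy"],1]); return np.array(d["eye"]),v/np.linalg.norm(v)
def plane(d,p,z):
    e,v=ray(d,p);return e+v*(z-e[2])/v[2]
def two(d1,p1,d2,p2):
    e1,v1=ray(d1,p1);e2,v2=ray(d2,p2)
    t=np.linalg.lstsq(np.c_[v1,-v2],e2-e1,rcond=None)[0]
    a,b=e1+v1*t[0],e2+v2*t[1];return (a+b)/2,np.linalg.norm(a-b)
def proj(d,P):
    c=R.from_quat(d["orientation"]).inv().apply(np.array(P)-d["eye"]);return c[...,:2]/c[...,2:]*[d["fx"],d["fy"]]+[d["cx"],d["cy"]]
E
python3 - <<'E'
import cv2,numpy as np
s=cv2.imread("pics/side0.png");t=cv2.imread("pics/top0.png")
def c(i,x,y,w,h,k):return cv2.resize(i[y:y+h,x:x+w],None,fx=k,fy=k,interpolation=cv2.INTER_CUBIC)
# 4 tiles 400x300
o=np.vstack([np.hstack([c(t,220,142,64,48,6.25),c(s,300,130,72,54,400/72)]),np.hstack([c(t,367,136,64,48,6.25),c(s,347,263,64,48,6.25)])])
cv2.imwrite("pics/crop.png",o)
E
```

```text
(no output)
```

View pics/crop.png

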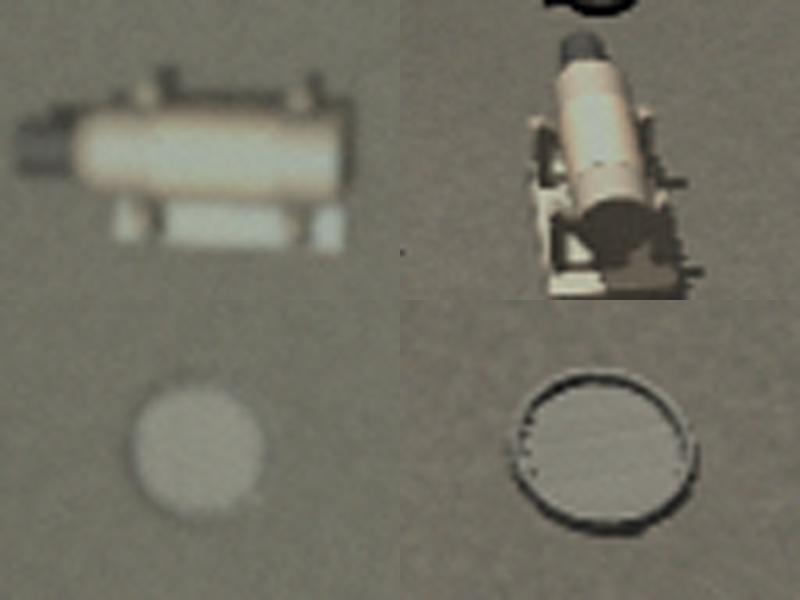

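The crops confirm it: a white body with a grey cap, lying in the white cradle, underside toward the side camera. The empty dish is in the lower tiles. Next I triangulate.

```bash
python3 - <<'E'
from h import *
from plant import manip
S=manip.get_image("side");T=manip.get_image("top")
np.set_printoptions(precision=1,suppress=True)
tp=[(222.7,165.5),(275.8,166.4)];sp=[(332.9,137.5),(339.1,171)]
def pn(d,p):
    e,a=ray(d,p[0]);_,b=ray(d,p[1]);n=np.cross(a,b);return n/np.linalg.norm(n),e
n1,e1=pn(T,tp);n2,e2=pn(S,sp);ax=np.cross(n1,n2);ax/=np.linalg.norm(ax);ax*=np.sign(ax[1])
print("axis",ax*100)
for d,p in((T,tp),(S,sp)): print([plane(d,q,60) for q in p])
print("underside",two(T,tp[1],S,sp[1]),"cap",two(T,tp[0],S,sp[0]))
print("dish",two(T,(399,160.3),S,(379.6,287.3)),plane(T,(399,160.3),8),plane(S,(379.6,287.3),8))
# dish by ellipse on gray, scan contours
for d,c,nm in((T,(399,160),"T"),(S,(379,287),"S")):
    g=cv2.cvtColor(d["img"],cv2.COLOR_RGB2GRAY);x,y=c
    k=cv2.resize(g[y-24:y+24,x-24:x+24],None,fx=8,fy=8,interpolation=cv2.INTER_CUBIC)
    th,b=cv2.threshold(cv2.GaussianBlur(k,(0,0),5),0,255,cv2.THRESH_OTSU)
    for m in(b,255-b):
        cs,_=cv2.findContours(m,cv2.RETR_LIST,cv2.CHAIN_APPROX_NONE)
        for q in cs:
            if cv2.contourArea(q)>3000:
                (u,v),a,_=cv2.fitEllipse(q);P=(x-24+u/8-.5,y-24+v/8-.5);print(nm,P,np.array(a)/8,[plane(d,P,z)for z in(4,12)])
E
```

```text
axis [ 16.   59.2 -79. ]
[array([557.2, 262.1,  60. ]), array([551., 111.,  60.])]
[array([560.8, 261.8,  60. ]), array([548.7, 109.6,  60. ])]
underside (array([550.2, 111.2,  58.6]), np.float64(2.196422920371261)) cap (array([559.1, 262.2,  59.5]), np.float64(3.620644342440954))
dish (array([ 573.2, -256.2,    0.5]), np.float64(3.3363863693729234)) [ 570.1 -254.4    8. ] [ 573.1 -260.5    8. ]
T (398.51250648498535, 159.40351676940918) [19.1 20.3] [array([ 573.6, -253.9,    4. ]), array([ 572.1, -252.2,   12. ])]
T (398.51277923583984, 159.40501403808594) [19.3 20.5] [array([ 573.6, -253.9,    4. ]), array([ 572.1, -252.2,   12. ])]
T (398.4375, 159.4375) [56.6 56.6] [array([ 573.5, -253.7,    4. ]), array([ 572., -252.,   12.])]
S (378.54578018188477, 283.98230361938477) [30.4 33.4] [array([ 574. , -248.5,    4. ]), array([ 572.1, -253.3,   12. ])]
S (379.188570022583, 287.84951400756836) [24.9 28.1] [array([ 572.7, -259.5,    4. ]), array([ 570.8, -264.2,   12. ])]
S (378.4375, 286.4375) [56.6 56.6] [array([ 571.9, -255.2,    4. ]), array([ 570., -260.,   12.])]
S (378.4781723022461, 283.62363624572754) [30.7 33.9] [array([ 574.1, -247.4,    4. ]), array([ 572.2, -252.2,   12. ])]
```

```bash
cat >> h.py <<'E'
def rows(p0,R0,p1,R1):
    "share shift and turn from pose 0 to pose 1, tool axes of pose 0"
    return np.round(R0.inv().apply(np.array(p1)-p0)/500,4),np.round((R0.inv()*R1).as_rotvec()/np.pi,4)
def frame(x,y): # tool rotation from x,y axes
    x=np.array(x,float);x/=np.linalg.norm(x);y=np.array(y,float);y-=x*(x@y);y/=np.linalg.norm(y);return R.from_matrix(np.c_[x,y,np.cross(x,y)])
def st():
    from plant import manip
    s=manip.sense();print("t",round(s["time_s"],2),"p",np.round(s["ee_pos"],1),"j",np.round(s["joint_pos"],3),"open",round(s["opening"],1),"grip",round(s["grip_force"],1),"F",np.round(s["force"],1))
    Q=R.from_quat(s["tool_rot"]);print(np.round(Q.as_matrix(),3).tolist());return s["ee_pos"],Q
E
python3 - <<'E'
from h import *
from plant import manip
T=manip.get_image("top")
np.set_printoptions(precision=1,suppress=True)
X=lambda u,v:(220+u/6.25,142+v/6.25)
print("plate ends z12",plane(T,X(113,225),12),plane(T,X(345,230),12))
print("support tips z59",plane(T,X(148,90),59),plane(T,X(300,92),59),plane(T,X(145,215),59),plane(T,X(297,220),59))
p,Q=st()
b=np.array([8,151,0.]);b/=np.linalg.norm(b)
# nominal start
p=np.array([118.266,485.811,194.206])
r=np.array([b[1],-b[0],0])
print(rows(p,Q,[554,172,200],frame(b,r)))
E
```

```text
plate ends z12 [527.3 227.1  12. ] [522.3 117.5  12. ]
support tips z59 [582.4 202.4  59. ] [579.8 133.   59. ] [524.5 204.3  59. ] [520.6 135.2  59. ]
t 0.25 p [118.2 485.5 193.8] j [1.3 0.2 0.  1.3 0.  1.6] open 85.7 grip 0.0 F [ 0.3 -0.2  0.2]
[[-0.972, 0.236, -0.0], [0.236, 0.972, -0.001], [0.0, -0.001, -1.0]]
(array([-1. , -0.4, -0. ]), array([-0. ,  0. ,  0.4]))
```

Call:
step_arm(
  commands=[
    [1, [-0.991, -0.397, -0.012], [0, 0, 0.44]],
    [1, [-0.991, -0.397, -0.012], [0, 0, 0.44]],
    [1, [-0.991, -0.397, -0.012], [0, 0, 0.44]],
    [1, [-0.991, -0.397, -0.012], [0, 0, 0.44]],
    [1, [-0.991, -0.397, -0.012], [0, 0, 0.44]],
    [1, [-0.991, -0.397, -0.012], [0, 0, 0.44]],
    [1, [-0.991, -0.397, -0.012], [0, 0, 0.44]],
    [1, [-0.991, -0.397, -0.012], [0, 0, 0.44]],
    [1, [-0.991, -0.397, -0.012], [0, 0, 0.44]],
    [1, [-0.991, -0.397, -0.012], [0, 0, 0.44]],
    [1, [-0.991, -0.397, -0.012], [0, 0, 0.44]],
    [1, [-0.991, -0.397, -0.012], [0, 0, 0.44]],
  ],
)

```text
time_s: 1.75
ee_pos: [551.8, 176.7, 200.4]
tool_rot: [0.724, 0.69, -0.0, -0.0]
force: [0.5, 0.1, 0.2]
opening: 85.2
grip_force: 0.0
```

```bash
python3 -c "
from h import *
st()"
```

```text
t 1.75 p [551.8 176.7 200.4] j [0.31  0.399 0.243 1.415 0.    1.929] open 85.2 grip 0.0 F [0.5 0.1 0.2]
[[0.049, 0.999, -0.0], [0.999, -0.049, 0.0], [0.0, -0.0, -1.0]]
```

Call:
step_arm(
  commands=[
    [1, [0, 0, 0], [0, 0, -0.5]],
    [1, [0, 0, 0], [0, 0, -0.5]],
    [1, [0, 0, 0], [0, 0, -0.5]],
    [1, [0, 0, 0], [0, 0, -0.5]],
    [1, [0, 0, 0], [0, 0, -0.5]],
    [1, [0, 0, 0], [0, 0, -0.5]],
    [1, [0, 0, 0], [0, 0, -0.5]],
    [1, [0, 0, 0], [0, 0, -0.5]],
    [1, [0, 0, 0], [0, 0, -0.5]],
    [1, [0, 0, 0], [0, 0, -1]],
    [1, [0, 0, 0], [0, 0, -1]],
    [1, [0, 0, 0], [0, 0, -1]],
    [1, [0, 0, 0], [0, 0, -1]],
    [1, [0, 0, 0], [0, 0, -1]],
    [1, [0, 0, 0], [0, 0, -1]],
    [1, [0, 0, 0], [0, 0, -1]],
    [1, [0, 0, 0], [0, 0, -1]],
    [1, [0, 0, 0], [0, 0, -1]],
  ],
)

```text
time_s: 4.0
ee_pos: [551.9, 176.9, 200.7]
tool_rot: [-0.691, 0.723, -0.0, 0.0]
force: [-0.3, -0.5, -0.0]
opening: 85.2
grip_force: 0.0
```

```bash
python3 -c "
from h import *
st()"
```

```text
t 4.0 p [551.9 176.9 200.7] j [ 0.31   0.399  0.243  1.415  0.    -1.216] open 85.2 grip 0.0 F [-0.3 -0.5 -0. ]
[[-0.045, -0.999, 0.0], [-0.999, 0.045, 0.0], [-0.0, -0.0, -1.0]]
```

Call:
step_arm(
  commands=[
    [1, [0.002, -0.002, 0.06], [0, 0, 0]],
    [1, [0.002, -0.002, 0.12], [0, 0, 0]],
    [1, [0.002, -0.002, 0.18], [0, 0, 0]],
    [1, [0.002, -0.002, 0.23], [0, 0, 0]],
    [1, [0.002, -0.002, 0.28], [0, 0, 0]],
    [1, [0.002, -0.002, 0.31], [0, 0, 0]],
    [1, [0.002, -0.002, 0.32], [0, 0, 0]],
    [1, [0.002, -0.002, 0.32], [0, 0, 0]],
    [0, [0.002, -0.002, 0.32], [0, 0, 0]],
    [0, [0.002, -0.002, 0.32], [0, 0, 0]],
    [0, [0.002, -0.002, 0.32], [0, 0, 0]],
    [0, [0.002, -0.002, 0.32], [0, 0, 0]],
    [0, [0.002, -0.002, 0.32], [0, 0, 0]],
    [0, [0.002, -0.002, 0.32], [0, 0, 0]],
    [0, [0.002, -0.002, 0.32], [0, 0, 0]],
    [0, [0.002, -0.002, 0.32], [0, 0, 0]],
  ],
)

```text
time_s: 6.0
ee_pos: [553.9, 175.5, 43.7]
tool_rot: [-0.689, 0.725, 0.0, 0.001]
force: [-6.1, 0.4, 16.9]
opening: 0.4
grip_force: 8.5
```

```bash
python3 - <<'E'
from h import *
from plant import manip
st()
s=manip.get_image("side")["img"][:,:,::-1];t=manip.get_image("top")["img"][:,:,::-1]
c=lambda i,x,y,w,h,k:cv2.resize(i[y:y+h,x:x+w],None,fx=k,fy=k,interpolation=cv2.INTER_CUBIC)
cv2.imwrite("pics/g1.png",np.hstack([c(t,200,120,100,120,4),c(s,290,80,100,120,4)]))
E
```

```text
t 6.0 p [553.9 175.5  43.7] j [ 3.060e-01  5.000e-01 -2.100e-02  1.047e+00  1.000e-03 -1.215e+00] open 0.4 grip 8.5 F [-6.1  0.4 16.9]
[[-0.05, -0.999, 0.002], [-0.999, 0.05, 0.002], [-0.002, -0.002, -1.0]]
```

View pics/g1.png

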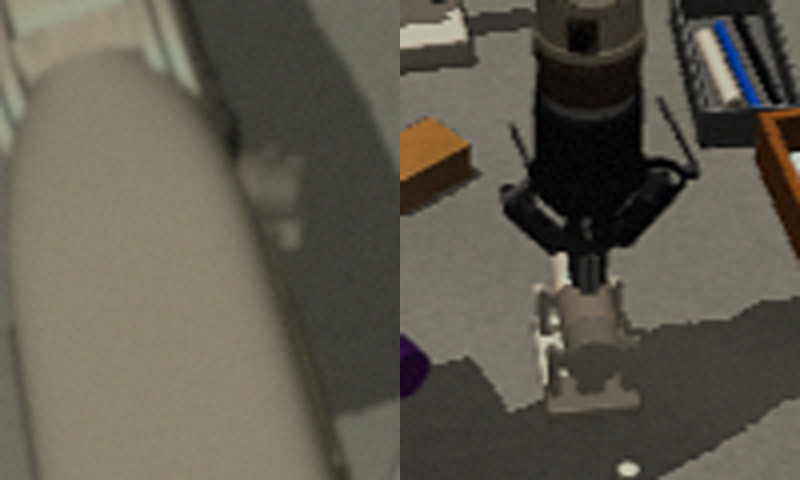

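The shut fingers look as if they rest on or beside the bottle: opening is 0.4 and the upward force is 17 N. I'll compare the projected TCP with the picture.

```bash
python3 - <<'E'
from h import *
from plant import manip
p,Q=st()
S=manip.get_image("side");np.set_printoptions(precision=1,suppress=True)
f=lambda P:(proj(S,np.array(P))-[290,80])*4+[400,0]
print("tcp",f(p),"grasp",f(p-Q.as_matrix()[:,2]*19),"back50",f(p-Q.as_matrix()[:,2]*73))
print("axis@176",f([553.5,176,60]),"top",f([553.5,176,81]),"unders",f([550,112,60]),"shoulder",f([556,222,60]),"cap",f([558,260,60]))
E
```

```text
t 6.1 p [553.9 175.4  43.6] j [ 3.060e-01  5.000e-01 -2.100e-02  1.047e+00  1.000e-03 -1.215e+00] open -0.0 grip 8.5 F [-6.6 -0.6 16.8]
[[-0.05, -0.999, 0.002], [-0.999, 0.05, 0.002], [-0.002, -0.002, -1.0]]
tcp [585.  319.7] grasp [585.1 301. ] back50 [585.4 245.5]
axis@176 [584.4 303.2] top [584.6 282. ] unders [597.4 361.5] shoulder [575.6 263.4] cap [568.5 231.9]
```

```bash
python3 - <<'E'
from h import *
from plant import manip
s=manip.get_image("side")["img"][:,:,::-1]
c=cv2.resize(s[125:190,305:375],None,fx=8,fy=8,interpolation=cv2.INTER_CUBIC)
cv2.imwrite("pics/g2.png",np.clip(255*(c/255.)**.55,0,255).astype(np.uint8))
E
```

```text
(no output)
```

View pics/g2.png

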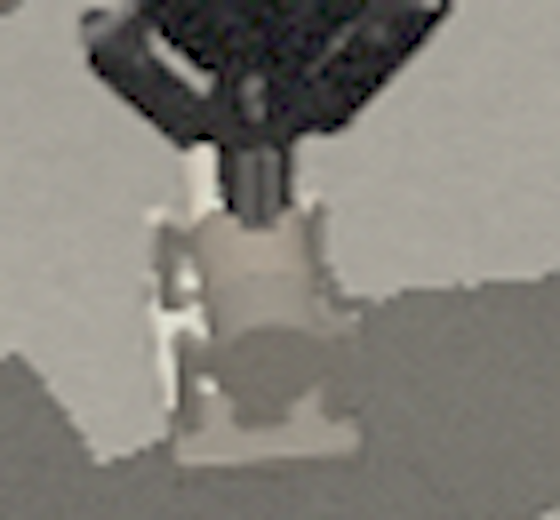

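Call:
step_arm(
  commands=[
    [0, [0, 0, -0.03], [0, 0, 0]],
    [0, [0, 0, -0.1], [0, 0, 0]],
    [0, [0, 0, -0.2], [0, 0, 0]],
    [0, [0, 0, -0.24], [0, 0, 0]],
    [0, [0, 0, -0.24], [0, 0, 0]],
    [0, [0, 0, -0.24], [0, 0, 0]],
  ],
)

```text
time_s: 6.95
ee_pos: [553.0, 174.4, 159.0]
tool_rot: [-0.689, 0.725, 0.0, -0.001]
force: [-0.3, -0.7, -1.0]
opening: 0.2
grip_force: 0.0
```

```bash
python3 - <<'E'
from h import *
from plant import manip
p,Q=st()
S=manip.get_image("side")
cv2.imwrite("pics/full2.png",S["img"][:,:,::-1])
P=proj(S,p);G=proj(S,p-Q.as_matrix()[:,2]*73);print(P,G)
print("start tip in top0",proj(manip.get_image("top"),[118.3,485.8,194.2]))
s=S["img"][:,:,::-1];x0,y0=300,50
c=cv2.resize(s[y0:y0+140,x0:x0+80],None,fx=4,fy=4,interpolation=cv2.INTER_CUBIC)
c=np.clip(255*(c/255.)**.55,0,255).astype(np.uint8)
cv2.circle(c,tuple(int(v)for v in(P-[x0,y0])*4),4,(0,0,255),1);cv2.circle(c,tuple(int(v)for v in(G-[x0,y0])*4),4,(0,255,0),1)
cv2.imwrite("pics/g3.png",c)
E
```

```text
t 6.95 p [553.  174.4 159. ] j [ 0.306  0.417  0.163  1.319 -0.    -1.215] open 0.2 grip 0.0 F [-0.3 -0.7 -1. ]
[[-0.05, -0.999, -0.002], [-0.999, 0.05, -0.001], [0.001, 0.002, -1.0]]
[336.2442068 130.1291694] [336.43629584 108.98493136]
start tip in top0 [118.67979361 337.04984011]
```

View pics/g3.png

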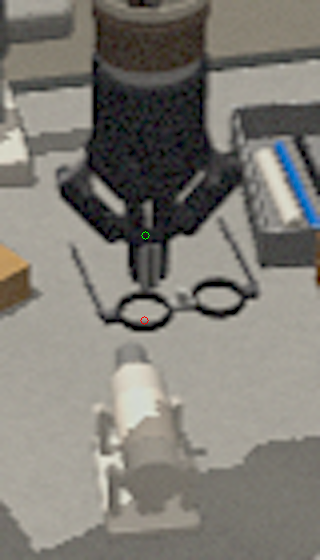

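The bottle is still in place in the cradle. The shut fingertips show at crop (148,287), while the reported TCP projects to (145,320), so the real tip looks about 28 mm higher. I'll check this against the start pictures before correcting.

```bash
python3 - <<'E'
from h import *
from plant import manip
T=manip.get_image("top");S=manip.get_image("side");p=np.array([118.3,485.8,194.2])
for d,n in((S,"side"),(T,"top")):print(n,proj(d,p),proj(d,p+[0,0,73]),proj(d,p+[0,0,130]),"base",proj(d,np.array([0,0,0.])))
t=cv2.imread("pics/top0.png");s=cv2.imread("pics/side0.png");o=[]
for d,im,(x0,y0) in((T,t,(20,300)),(S,s,(130,0))):
    c=cv2.resize(im[y0:y0+100,x0:x0+130],None,fx=3,fy=3,interpolation=cv2.INTER_CUBIC)
    c=np.clip(255*(c/255.)**.5,0,255).astype(np.uint8)
    for h,k in((0,(0,0,255)),(73,(0,255,0)),(28,(255,0,0))):
        P=proj(d,p+[0,0,h]);cv2.circle(c,tuple(int(v)for v in(P-[x0,y0])*3),3,k,1)
    o.append(c)
cv2.imwrite("pics/g4.png",np.hstack(o))
E
```

```text
side [180.7187977   77.61794424] [174.86013338  56.53958828] [169.96200545  38.91705892] base [149.03067828 242.19656183]
top [118.67979361 337.04984011] [103.7678759  344.57629899] [ 90.42983739 351.30837735] base [319.38506617 358.19801402]
```

View pics/g4.png

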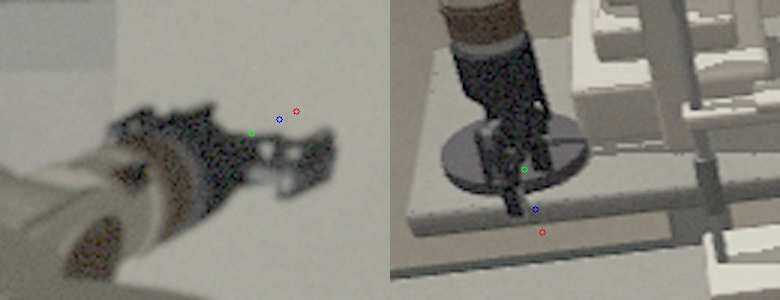

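Call:
step_arm(
  commands=[
    [0, [0, 0, -0.1], [0.05, 0, 0]],
    [0, [0, 0, -0.16], [0.1, 0, 0]],
    [0, [0, 0, -0.2], [0.15, 0, 0]],
    [0, [0, 0, -0.2], [0.2, 0, 0]],
    [0, [0, 0, -0.2], [0.25, 0, 0]],
    [0, [0, 0, -0.2], [0.3, 0, 0]],
    [0, [0, 0, -0.2], [0.35, 0, 0]],
    [0, [0, 0, -0.2], [0.4, 0, 0]],
    [0, [0, 0, -0.2], [0.45, 0, 0]],
    [0, [0, 0, -0.2], [0.5, 0, 0]],
    [0, [0, 0, -0.2], [0.5, 0, 0]],
    [0, [0, 0, -0.2], [0.5, 0, 0]],
  ],
)

```text
time_s: 8.65
ee_pos: [589.7, 207.0, 266.9]
tool_rot: [-0.494, 0.529, -0.505, 0.469]
force: [0.3, 0.5, -0.4]
opening: 0.1
grip_force: 0.0
```

```bash
python3 - <<'E'
from h import *
from plant import manip
p,Q=st();o=[]
for n in("top","side"):
    d=manip.get_image(n);P=proj(d,p);G=proj(d,p-Q.as_matrix()[:,2]*73);print(n,P,G)
    x0,y0=int(P[0])-50,int(P[1])-45;x0=max(x0,0);y0=max(y0,0);print(x0,y0)
    cv2.imwrite(f"pics/raw_{n}.png",d["img"][:,:,::-1])
    c=cv2.resize(d["img"][y0:y0+120,x0:x0+100,::-1],None,fx=4,fy=4,interpolation=cv2.INTER_CUBIC)
    c=np.clip(255*(c/255.)**.5,0,255).astype(np.uint8)
    for q,k in((P,(0,0,255)),(G,(0,255,0))):cv2.circle(c,tuple(int(v)for v in(q-[x0,y0])*4),4,k,1)
    o.append(c)
cv2.imwrite("pics/g5.png",np.hstack(o))
E
```

```text
t 8.65 p [589.7 207.  266.9] j [ 0.745  0.465 -1.08  -1.473 -0.815 -1.522] open 0.1 grip 0.0 F [ 0.3  0.5 -0.4]
[[-0.07, -0.049, 0.996], [-0.998, 0.001, -0.07], [0.003, -0.999, -0.049]]
top [227.40803478 136.29641108] [225.05283656 166.34370737]
177 91
side [347.21365573  89.81136065] [320.6307781   90.79345009]
297 44
```

View pics/g5.png

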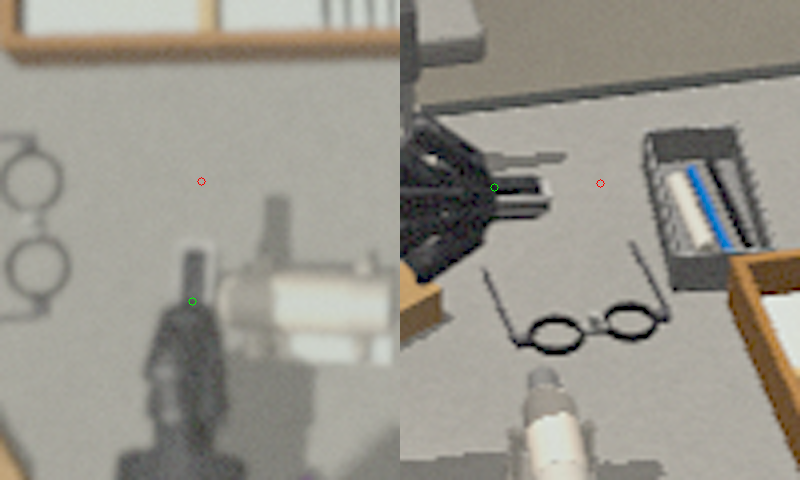

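```bash
python3 - <<'E'
from h import *
from plant import manip
T=manip.get_image("top");S=manip.get_image("side")
p,Q=st();a,g=two(T,(226,153.8),S,(334.2,92.5));print(a,g,"in tool frame",Q.inv().apply(a-p))
# same with tool-down image g3: side ray at known tool x
E
```

```text
t 8.85 p [589.3 206.4 263.5] j [ 0.745  0.461 -1.08  -1.458 -0.814 -1.518] open 0.1 grip 0.0 F [-0.4 -0.5  0.4]
[[-0.07, -0.058, 0.996], [-0.997, -0.004, -0.071], [0.008, -0.998, -0.057]]
[551.79949044 211.93866627 259.4889369 ] 5.344323038396731 in tool frame [ -2.95987252   6.1074298  -37.50697701]
```

Both views agree. The real fingertips are 37 mm behind the reported TCP along the tool axis, and the contact on the bottle top (81 − 43.6) gives the same figure. I'll allow for it. I'll also fit the arm's kinematics from the readings, to check reach and joint limits before the flip.

```bash
cat > k.py <<'E'
from h import *
from scipy.optimize import least_squares
D=[([1.332,.241,.005,1.335,0,1.571],[118.27,485.81,194.2]),([.31,.399,.243,1.415,0,1.929],[551.8,176.7,200.4]),([.306,.5,-.021,1.047,.001,-1.215],[553.9,175.4,43.65]),([.306,.417,.163,1.319,0,-1.215],[553,174.4,159]),([.745,.465,-1.08,-1.473,-.815,-1.522],[589.7,207,266.9]),([.745,.461,-1.08,-1.458,-.814,-1.518],[589.3,206.4,263.5])]
LO=np.array([-2.72,-1.05,-1.09,-1.99,-1.42,-3.14])+.04;HI=np.array([2.72,1.87,1.28,2.15,1.44,3.14])-.04
def fk(q,k,B0=None):
    h,L1,c1,L2,c2,A,B=k;d=lambda t:np.array([np.sin(t),0,np.cos(t)])
    ph=q[1]-q[2]+q[3];f=np.array([np.cos(ph),0,-np.sin(ph)]);u=np.array([np.sin(ph),0,np.cos(ph)])
    g=np.cos(q[4])*f+np.sin(q[4])*np.array([0,1,0])
    w=np.array([0,0,h])+L1*d(q[1]+c1)+L2*d(q[1]-q[2]+c2)+A*f+B*g
    M=R.from_matrix(np.c_[-u,np.cross(g,-u),g])*R.from_euler('z',q[5]);Z=R.from_euler('z',q[0])
    return Z.apply(w),Z*M
def fit():
    return least_squares(lambda k:np.concatenate([fk(q,k)[0]-p for q,p in D]+[(np.array(k)-K0)*.003]),K0)
K0=np.array([300,350,.1,350,1.6,80,200.])
def ik(p,Q,q0,k):
    f=lambda q:np.concatenate([(lambda P,M:np.r_[(P-p)/10,(Q.inv()*M).as_rotvec()*10])(*fk(q,k))])
    r=least_squares(f,np.clip(q0,LO+.01,HI-.01),bounds=(LO,HI));return r.x,np.abs(r.fun).max()
E
python3 - <<'E'
from k import *
np.set_printoptions(precision=3,suppress=True)
r=fit();print(r.x,r.cost);k=r.x;np.save("k.npy",k)
for q,p in D:print(fk(q,k)[0]-p)
print(fk(D[4][0],k)[1].as_matrix())
off=37
def tgt(tip,az,roll): # horizontal tool at azimuth az; tip=grasp pt (56 behind TCP); bottle up=-x when roll=0
    f=np.array([np.cos(az),np.sin(az),0]);Q=frame([0,0,-1],np.cross(f,[0,0,-1]));return np.array(tip)+56*f,Q*R.from_euler('z',roll)
azd=np.arctan2(-256,572.5)
for nm,P,az,roll in(("dish",[572.5,-256,68],azd,0),("dish hi",[572.5,-256,150],azd,0),("dish hi inv",[572.5,-256,200],azd,-2.9),("far hi inv",[620,-100,200],-.1,-2.9),("far low",[640,-150,160],-.2,-2.9),("cradle up",[620,200,200],.3,-1.57)):
    p,Q=tgt(P,az,roll)
    for q0 in([az,.6,-.4,-1,0,roll],[az,1,.3,-.6,0,roll]):
        q,e=ik(p,Q,np.array(q0),k);print(nm,q,"err",round(e,3))
E
```

```text
[241.068 493.101   0.    391.536   1.55  101.632 340.558] 0.5203614691611916
[ 0.016  0.081 -0.194]
[ 0.008  0.059 -0.043]
[ 0.156 -0.004  0.084]
[-0.274  0.219  0.132]
[-0.043 -0.307 -0.318]
[0.022 0.303 0.341]
[[-0.071 -0.049  0.996]
 [-0.997 -0.    -0.071]
 [ 0.004 -0.999 -0.049]]
dish [-0.42   1.078 -1.01  -1.95  -0.     0.   ] err 1.382
dish [-0.42   1.078 -1.01  -1.95   0.    -0.   ] err 1.382
dish hi [-0.42   0.945 -1.05  -1.95   0.    -0.   ] err 0.448
dish hi [-0.42   0.945 -1.05  -1.95  -0.     0.   ] err 0.448
dish hi inv [-0.42   0.874 -1.05  -1.95   0.    -2.9  ] err 0.84
dish hi inv [-0.42   0.874 -1.05  -1.95   0.    -2.9  ] err 0.84
far hi inv [-0.243  0.873 -1.05  -1.95   0.177 -2.896] err 0.557
far hi inv [-0.243  0.873 -1.05  -1.95   0.177 -2.896] err 0.557
far low [-0.253  0.945 -0.98  -1.925  0.053 -2.9  ] err 0.0
far low [-0.253  0.945 -0.98  -1.925  0.053 -2.9  ] err 0.0
cradle up [ 0.321  0.812 -1.018 -1.83  -0.021 -1.57 ] err 0.0
cradle up [ 0.321  0.812 -1.018 -1.83  -0.021 -1.57 ] err 0.0
```

```bash
cat >> k.py <<'E'
GB=56
def tgt(tip,az,roll):
    f=np.array([np.cos(az),np.sin(az),0]);Q=frame([0,0,-1],np.cross(f,[0,0,-1]));return np.array(tip)+GB*f,Q*R.from_euler('z',roll)
E
python3 - <<'E'
from k import *
from plant import manip
np.set_printoptions(precision=2,suppress=True);k=np.load("k.npy")
T=manip.get_image("top")
for n,px,z in(("jar",(331,113),60),("dropper",(311,168),55),("orange a",(353,198),21),("orange b",(350,247),21),("occl",(424,114),5),("occl h",(464,136),5),("keypad",(470,188),22),("pen a",(310,208),8),("pen b",(300,240),8),("box",(524,105),35)):print(n,plane(T,px,z))
for az in np.arange(-2.2,1.7,.2):
    o=[]
    for z in(70,160):
        p,Q=tgt([572.5,-256,z],az,0)
        best=min((ik(p,Q,np.array([j1,.8,-.3,j4,np.clip(az-j1,-1.3,1.3),0]),k) for j1 in(-.9,-.3,.3) for j4 in(-1.2,)),key=lambda x:x[1])
        if best[1]<.02:o+= [z,best[0]]
    if o:print(round(az,2),o,"wrist xy",np.array([572.5,-256])-284*np.array([np.cos(az),np.sin(az)]))
E
```

```text
jar [704.27 -51.45  60.  ]
dropper [544.9   10.55  55.  ]
orange a [ 458.5  -110.74   21.  ]
orange b [315.66 -97.08  21.  ]
occl [ 712.01 -338.14    5.  ]
occl h [ 640.93 -456.89    5.  ]
keypad [ 479.5  -458.84   22.  ]
pen a [433.2   16.45   8.  ]
pen b [339.8   48.07   8.  ]
box [ 724.46 -632.63   35.  ]
-1.2 [70, array([ 0.02,  1.12, -0.66, -1.79, -1.22,  0.  ]), 160, array([ 0.02,  0.89, -0.74, -1.63, -1.22,  0.  ])] wrist xy [469.59   8.7 ]
-1.0 [70, array([-0.04,  1.16, -0.78, -1.94, -0.96,  0.  ]), 160, array([-0.04,  0.91, -0.87, -1.77, -0.96, -0.  ])] wrist xy [419.05 -17.02]
-0.8 [160, array([-0.14,  0.94, -0.97, -1.91, -0.66, -0.  ])] wrist xy [374.64 -52.27]
0.0 [160, array([-0.73,  0.93, -0.95, -1.88,  0.73, -0.  ])] wrist xy [ 288.5 -256. ]
0.2 [70, array([-0.82,  1.15, -0.76, -1.91,  1.02,  0.  ]), 160, array([-0.82,  0.9 , -0.84, -1.74,  1.02, -0.  ])] wrist xy [ 294.16 -312.42]
0.4 [70, array([-0.87,  1.12, -0.64, -1.76,  1.27, -0.  ]), 160, array([-0.87,  0.89, -0.71, -1.6 ,  1.27,  0.  ])] wrist xy [ 310.92 -366.59]
```

```bash
cat >> k.py <<'E'
def wrist(q,k):
    h,L1,c1,L2,c2,A,B=k;d=lambda t:np.array([np.sin(t),0,np.cos(t)])
    return R.from_euler('z',q[0]).apply(np.array([0,0,h])+L1*d(q[1]+c1)+L2*d(q[1]-q[2]+c2))
E
python3 - <<'E'
from k import *
np.set_printoptions(precision=3,suppress=True);k=np.load("k.npy")
b=np.array([np.sin(np.radians(2.7)),np.cos(np.radians(2.7)),0]);Qd=frame(-b,[-b[1],b[0],0])
print("now");p,Q=st()
g,e=ik([553.5,180,0],Qd,np.array([.3,.5,0,1,0,-1.2]),k);print("grasp",g,e)
l,e=ik([553.5,180,120],Qd,g,k);print("lift",l,e)
h,e=ik([553.5,180,160],Qd,g,k);print("over rows",rows(p,Q,[553.5,180,160],Qd))
a,e=ik(*tgt([620,200,210],.3,-1.57),np.array([.3,.8,-1,-1.8,0,-1.57]),k);print("A",a,e)
d,e=ik(*tgt([572.5,-256,170],.25,0),np.array([-.8,.9,-.8,-1.7,1.1,0]),k);print("dish",d,e)
d2,e=ik(*tgt([572.5,-256,72],.25,0),d,k);print("dishlow",d2,e)
i=a.copy();i[5]=-2.95
for nm,x,y in(("l-a",l,a),("i-d",i,d)):
    for t in np.linspace(0,1,9):
        q=x+(y-x)*t;P,M=fk(q,k);print(nm,round(t,2),"tcp",P.round(),"grasp",(P-56*M.as_matrix()[:,2]).round(),"wrist",wrist(q,k).round(),"cap dir",(-M.as_matrix()[:,0]).round(2))
E
```

```text
now
t 8.9 p [589.3 206.2 265.8] j [ 0.744  0.457 -1.08  -1.458 -0.814 -1.518] open -0.1 grip 0.0 F [ 0.4 -0.1  1.4]
[[-0.071, -0.055, 0.996], [-0.997, -0.001, -0.071], [0.005, -0.999, -0.054]]
grasp [ 0.314  0.55  -0.065  0.956 -0.    -1.209] 5.684341886080802e-15
lift [ 0.314  0.442  0.097  1.226 -0.    -1.209] 1.1368683772161604e-14
over rows (array([ 0.056,  0.215, -0.056]), array([-0.483, -0.007, -0.005]))
A [ 0.321  0.775 -1.021 -1.796 -0.021 -1.57 ] 8.694200914760585e-12
dish [-0.833  0.868 -0.817 -1.685  1.083  0.   ] 2.2737367544323207e-14
dishlow [-0.833  1.137 -0.734 -1.87   1.083 -0.   ] 1.4210854715202004e-14
l-a 0.0 tcp [553. 180. 120.] grasp [553. 180. 176.] wrist [553. 180. 562.] cap dir [ 0.05  1.   -0.  ]
l-a 0.12 tcp [626. 203.  54.] grasp [615. 200. 109.] wrist [544. 177. 488.] cap dir [-0.    1.    0.06]
l-a 0.25 tcp [684. 222.  11.] grasp [664. 215.  63.] wrist [523. 171. 419.] cap dir [-0.06  0.99  0.1 ]
l-a 0.38 tcp [726. 235.  -9.] grasp [696. 226.  37.] wrist [492. 161. 358.] cap dir [-0.12  0.99  0.12]
l-a 0.5 tcp [751. 243.  -7.] grasp [713. 231.  33.] wris
[... 718 characters left out ...]
0.] wrist [284.   9. 200.] cap dir [-0.23  0.77 -0.6 ]
i-d 0.38 tcp [720.  51. 195.] grasp [666.  35. 195.] wrist [292. -33. 195.] cap dir [-0.27  0.93 -0.27]
i-d 0.5 tcp [719. -10. 190.] grasp [665. -25. 190.] wrist [293. -77. 190.] cap dir [-0.27  0.96  0.1 ]
i-d 0.62 tcp [709. -71. 185.] grasp [655. -86. 185.] wrist [ 287. -121.  185.] cap dir [-0.24  0.86  0.45]
i-d 0.75 tcp [ 691. -131.  180.] grasp [ 637. -145.  180.] wrist [ 275. -166.  180.] cap dir [-0.17  0.65  0.74]
i-d 0.88 tcp [ 663. -188.  175.] grasp [ 609. -202.  175.] wrist [ 255. -210.  175.] cap dir [-0.09  0.35  0.93]
i-d 1.0 tcp [ 627. -242.  170.] grasp [ 572. -256.  170.] wrist [ 228. -251.  170.] cap dir [-0. -0.  1.]
```

Call:
step_arm(
  commands=[
    [1, [0, 0, 0], [-0.05, 0, 0]],
    [1, [0, 0, 0], [-0.1, 0, 0]],
    [1, [0, 0, 0], [-0.16, -0.001, 0]],
    [1, [0, 0, 0], [-0.22, -0.002, -0.001]],
    [1, [0.01, 0.04, -0.01], [-0.28, -0.003, -0.002]],
    [1, [0.02, 0.08, -0.02], [-0.34, -0.004, -0.003]],
    [1, [0.03, 0.12, -0.03], [-0.4, -0.005, -0.004]],
    [1, [0.04, 0.16, -0.04], [-0.45, -0.006, -0.005]],
    [1, [0.056, 0.2, -0.056], [-0.483, -0.007, -0.005]],
    [1, [0.056, 0.215, -0.056], [-0.483, -0.007, -0.005]],
    [1, [0.056, 0.215, -0.056], [-0.483, -0.007, -0.005]],
    [1, [0.056, 0.215, -0.056], [-0.483, -0.007, -0.005]],
    [1, [0.056, 0.215, -0.056], [-0.483, -0.007, -0.005]],
  ],
)

```text
time_s: 10.52
ee_pos: [552.9, 180.1, 163.3]
tool_rot: [-0.69, 0.724, -0.001, 0.002]
force: [-0.9, -0.1, 0.0]
opening: 85.6
grip_force: 0.0
```

```bash
cat >> k.py <<'E'
b=np.array([np.sin(np.radians(2.7)),np.cos(np.radians(2.7)),0]);Qd=frame(-b,[-b[1],b[0],0])
E
python3 - <<'E'
from k import *
from scipy.spatial.transform import Slerp
np.set_printoptions(precision=3,suppress=True);k=np.load("k.npy")
p,Q=st();print(rows(p,Q,[553.5,180,0],Qd))
pa,Qa=tgt([620,200,220],.3,-1.57);ga=np.array([620,200,220.])
sl=Slerp([0,1],R.concatenate([Qd,Qa]));q=np.array([.314,.4,.1,1.3,0,-1.2]);g0=np.array([553.5,180,230])
for t in np.linspace(0,1,11):
    M=sl(t);P=g0+(ga-g0)*t+56*M.as_matrix()[:,2];q,e=ik(P,M,q,k);print(round(t,1),P.round(),q,round(e,3),wrist(q,k).round())
E
```

```text
t 10.53 p [552.9 180.1 163.3] j [ 0.315  0.412  0.167  1.32   0.    -1.209] open 85.6 grip 0.0 F [-0.9 -0.1  0. ]
[[-0.047, -0.999, 0.005], [-0.999, 0.047, 0.002], [-0.002, -0.005, -1.0]]
(array([0.001, 0.   , 0.327]), array([-0.002,  0.001, -0.   ]))
0.0 [554. 180. 174.] [ 0.314  0.413  0.196  1.354 -0.    -1.209] 0.0 [553. 180. 616.]
0.1 [569. 183. 174.] [ 0.328  0.311  0.032  1.137 -0.029 -1.225] 0.0 [501. 171. 610.]
0.2 [584. 187. 175.] [ 0.341  0.22  -0.131  0.91  -0.058 -1.246] 0.0 [450. 160. 595.]
0.3 [599. 190. 177.] [ 0.353  0.145 -0.291  0.669 -0.084 -1.273] 0.0 [403. 148. 571.]
0.4 [613. 194. 181.] [ 0.363  0.09  -0.448  0.41  -0.105 -1.308] 0.0 [360. 136. 538.]
0.5 [626. 198. 186.] [ 0.369  0.066 -0.599  0.125 -0.12  -1.348] 0.0 [322. 124. 498.]
0.6 [638. 202. 191.] [ 0.37   0.083 -0.741 -0.193 -0.125 -1.394] 0.0 [292. 113. 451.]
0.7 [649. 206. 198.] [ 0.366  0.158 -0.867 -0.552 -0.119 -1.442] 0.0 [269. 103. 398.]
0.8 [658. 209. 205.] [ 0.357  0.302 -0.966 -0.954 -0.099 -1.491] 0.0 [254.  95. 341.]
0.9 [667. 213. 212.] [ 0.341  0.509 -1.023 -1.376 -0.066 -1.534] 0.0 [248.  88. 281.]
1.0 [673. 217. 220.] [ 0.321  0.738 -1.024 -1.762 -0.021 -1.57 ] 0.0 [252.  84. 220.]
```

Call:
step_arm(
  commands=[
    [1, [0.001, 0, 0.06], [-0.002, 0.001, 0]],
    [1, [0.001, 0, 0.12], [-0.002, 0.001, 0]],
    [1, [0.001, 0, 0.18], [-0.002, 0.001, 0]],
    [1, [0.001, 0, 0.23], [-0.002, 0.001, 0]],
    [1, [0.001, 0, 0.27], [-0.002, 0.001, 0]],
    [1, [0.001, 0, 0.3], [-0.002, 0.001, 0]],
    [1, [0.001, 0, 0.32], [-0.002, 0.001, 0]],
    [1, [0.001, 0, 0.327], [-0.002, 0.001, 0]],
    [1, [0.001, 0, 0.327], [-0.002, 0.001, 0]],
  ],
)

```text
time_s: 11.65
ee_pos: [554.4, 180.2, -2.4]
tool_rot: [-0.69, 0.723, 0.001, -0.002]
force: [0.3, -0.1, -0.1]
opening: 85.3
grip_force: 0.0
```

Call:
step_arm(
  commands=[
    [0, [0, 0, 0], [0, 0, 0]],
    [0, [0, 0, 0], [0, 0, 0]],
    [0, [0, 0, 0], [0, 0, 0]],
    [0, [0, 0, 0], [0, 0, 0]],
    [0, [0, 0, 0], [0, 0, 0]],
    [0, [0, 0, 0], [0, 0, 0]],
    [0, [0, 0, 0], [0, 0, 0]],
    [0, [0, 0, 0], [0, 0, 0]],
  ],
)

```text
time_s: 12.65
ee_pos: [551.8, 180.4, -2.3]
tool_rot: [-0.691, 0.723, 0.003, -0.004]
force: [-7.1, 1.1, 6.5]
opening: 40.5
grip_force: 59.4
```

The grip holds at 40.5 mm with 59 N. Now lifting.

Call:
step_arm(
  commands=[
    [0, [0, 0, -0.01], [0, 0, 0]],
    [0, [0, 0, -0.03], [0, 0, 0]],
    [0, [0, 0, -0.06], [0, 0, 0]],
    [0, [0, 0, -0.1], [0, 0, 0]],
    [0, [0, 0, -0.15], [0, 0, 0]],
    [0, [0, 0, -0.2], [0, 0, 0]],
    [0, [0, 0, -0.25], [0, 0, 0]],
    [0, [0, 0, -0.3], [0, 0, 0]],
    [0, [0, 0, -0.34], [0, 0, 0]],
    [0, [0, 0, -0.35], [0, 0, 0]],
    [0, [0, 0, -0.35], [0, 0, 0]],
    [0, [0, 0, -0.35], [0, 0, 0]],
  ],
)

```text
time_s: 14.15
ee_pos: [554.4, 180.3, 171.2]
tool_rot: [-0.69, 0.723, 0.001, -0.003]
force: [-0.3, 1.1, -2.2]
opening: 40.6
grip_force: 60.4
```

```bash
python3 - <<'E'
from k import *
from plant import manip
from scipy.spatial.transform import Slerp
np.set_printoptions(precision=4,suppress=True)
p,Q=st()
pa,Qa=tgt([620,200,220],.3,-1.57);ga=np.array([620,200,220.])
sl=Slerp([0,1],R.concatenate([Q,Qa]));g0=p-56*Q.as_matrix()[:,2]
for t in np.linspace(.1,1,10):
    M=sl(t);P=g0+(ga-g0)*t+56*M.as_matrix()[:,2];print(round(t,1),*[x.round(3).tolist() for x in rows(p,Q,P,M)])
S=manip.get_image("side")["img"][:,:,::-1]
c=cv2.resize(S[60:200,280:400],None,fx=4,fy=4,interpolation=cv2.INTER_CUBIC);cv2.imwrite("pics/g6.png",np.clip(255*(c/255.)**.55,0,255).astype(np.uint8))
E
```

```text
t 14.15 p [554.4 180.3 171.2] j [ 0.314  0.423  0.204  1.359 -0.    -1.21 ] open 40.6 grip 60.4 F [-0.3  1.1 -2.2]
[[-0.047, -0.999, -0.007], [-0.999, 0.047, -0.002], [0.003, 0.007, -1.0]]
0.1 [-0.008, -0.03, -0.0] [0.05, -0.009, -0.009]
0.2 [-0.016, -0.06, -0.003] [0.099, -0.018, -0.017]
0.3 [-0.024, -0.089, -0.008] [0.149, -0.026, -0.026]
0.4 [-0.033, -0.116, -0.016] [0.199, -0.035, -0.034]
0.5 [-0.042, -0.142, -0.027] [0.248, -0.044, -0.043]
0.6 [-0.051, -0.165, -0.039] [0.298, -0.052, -0.052]
0.7 [-0.059, -0.186, -0.052] [0.348, -0.061, -0.06]
0.8 [-0.068, -0.205, -0.068] [0.397, -0.07, -0.069]
0.9 [-0.076, -0.221, -0.083] [0.447, -0.078, -0.078]
1.0 [-0.083, -0.234, -0.099] [0.497, -0.087, -0.086]
```

View pics/g6.png

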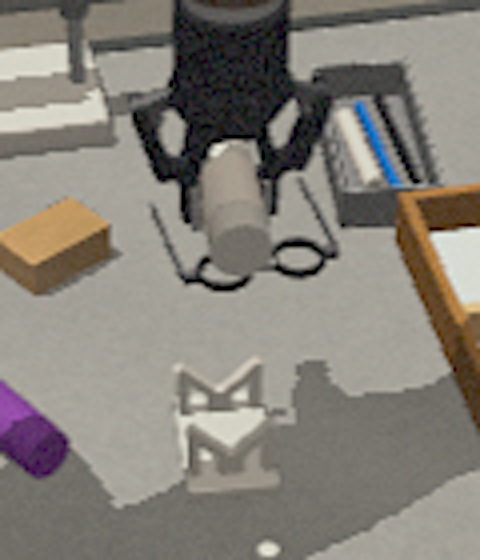

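The bottle hangs level in the grip, underside at about crop (238,248), and the cradle is empty. Now I tilt the tool to horizontal.

Call:
step_arm(
  commands=[
    [0, [-0.004, -0.015, 0], [0.025, -0.005, -0.004]],
    [0, [-0.008, -0.03, 0], [0.05, -0.009, -0.009]],
    [0, [-0.012, -0.045, -0.001], [0.075, -0.013, -0.013]],
    [0, [-0.016, -0.06, -0.003], [0.099, -0.018, -0.017]],
    [0, [-0.02, -0.075, -0.005], [0.124, -0.022, -0.022]],
    [0, [-0.024, -0.089, -0.008], [0.149, -0.026, -0.026]],
    [0, [-0.028, -0.103, -0.012], [0.174, -0.03, -0.03]],
    [0, [-0.033, -0.116, -0.016], [0.199, -0.035, -0.034]],
    [0, [-0.038, -0.129, -0.021], [0.224, -0.039, -0.039]],
    [0, [-0.042, -0.142, -0.027], [0.248, -0.044, -0.043]],
    [0, [-0.047, -0.154, -0.033], [0.273, -0.048, -0.048]],
    [0, [-0.051, -0.165, -0.039], [0.298, -0.052, -0.052]],
    [0, [-0.055, -0.176, -0.045], [0.323, -0.057, -0.056]],
    [0, [-0.059, -0.186, -0.052], [0.348, -0.061, -0.06]],
    [0, [-0.064, -0.196, -0.06], [0.373, -0.065, -0.065]],
    [0, [-0.068, -0.205, -0.068], [0.397, -0.07, -0.069]],
    [0, [-0.072, -0.213, -0.075], [0.422, -0.074, -0.073]],
    [0, [-0.076, -0.221, -0.083], [0.447, -0.078, -0.078]],
    [0, [-0.08, -0.228, -0.091], [0.472, -0.083, -0.082]],
    [0, [-0.083, -0.234, -0.099], [0.497, -0.087, -0.086]],
  ],
)

```text
time_s: 16.7
ee_pos: [674.0, 216.6, 220.2]
tool_rot: [-0.568, 0.419, -0.42, 0.57]
force: [0.7, 0.2, -1.8]
opening: 40.3
grip_force: 60.5
```

Call:
step_arm(
  commands=[
    [0, [0, 0, 0], [0, 0, 0]],
    [0, [0, 0, 0], [0, 0, 0]],
    [0, [0, 0, 0], [0, 0, 0]],
    [0, [0, 0, 0], [0, 0, 0]],
  ],
)

```text
time_s: 17.2
ee_pos: [674.2, 216.7, 223.3]
tool_rot: [-0.567, 0.419, -0.421, 0.571]
force: [-0.9, -0.3, -1.4]
opening: 40.8
grip_force: 60.6
```

```bash
python3 -c "
from h import *
st()"
```

```text
t 17.2 p [674.2 216.7 223.3] j [ 0.322  0.734 -1.022 -1.761 -0.022 -1.57 ] open 40.8 grip 60.6 F [-0.9 -0.3 -1.4]
[[0.295, 0.005, 0.955], [-0.956, 0.002, 0.295], [-0.0, -1.0, 0.005]]
```

Call:
step_arm(
  commands=[
    [0, [0, 0, 0], [0, 0, -0.04]],
    [0, [0, 0, 0], [0, 0, -0.08]],
    [0, [0, 0, 0], [0, 0, -0.12]],
    [0, [0, 0, 0], [0, 0, -0.16]],
    [0, [0, 0, 0], [0, 0, -0.2]],
    [0, [0, 0, 0], [0, 0, -0.24]],
    [0, [0, 0, 0], [0, 0, -0.28]],
    [0, [0, 0, 0], [0, 0, -0.32]],
    [0, [0, 0, 0], [0, 0, -0.36]],
    [0, [0, 0, 0], [0, 0, -0.4]],
    [0, [0, 0, 0], [0, 0, -0.44]],
    [0, [0, 0, 0], [0, 0, -0.46]],
    [0, [0, 0, 0], [0, 0, -0.46]],
  ],
)

```text
time_s: 18.82
ee_pos: [674.2, 216.6, 222.4]
tool_rot: [0.703, 0.061, 0.693, -0.15]
force: [1.0, 0.1, -1.3]
opening: 40.8
grip_force: 60.7
```

Call:
step_arm(
  commands=[
    [0, [0, 0, 0], [0, 0, 0]],
    [0, [0, 0, 0], [0, 0, 0]],
    [0, [0, 0, 0], [0, 0, 0]],
    [0, [0, 0, 0], [0, 0, 0]],
    [0, [0, 0, 0], [0, 0, 0]],
    [0, [0, 0, 0], [0, 0, 0]],
    [0, [0, 0, 0], [0, 0, 0]],
    [0, [0, 0, 0], [0, 0, 0]],
    [0, [0, 0, 0], [0, 0, 0]],
    [0, [0, 0, 0], [0, 0, 0]],
    [0, [0, 0, 0], [0, 0, 0]],
    [0, [0, 0, 0], [0, 0, 0]],
    [0, [0, 0, 0], [0, 0, 0]],
    [0, [0, 0, 0], [0, 0, 0]],
    [0, [0, 0, 0], [0, 0, 0]],
    [0, [0, 0, 0], [0, 0, 0]],
    [0, [0, 0, 0], [0, 0, 0]],
    [0, [0, 0, 0], [0, 0, 0]],
    [0, [0, 0, 0], [0, 0, 0]],
    [0, [0, 0, 0], [0, 0, 0]],
  ],
)

```text
time_s: 21.32
ee_pos: [674.2, 216.6, 221.0]
tool_rot: [0.704, 0.061, 0.692, -0.149]
force: [-0.9, 0.7, -0.7]
opening: 40.5
grip_force: 60.7
```

```bash
python3 - <<'E'
from k import *
from plant import manip
p,Q=st()
for n in("top","side"):cv2.imwrite(f"pics/inv_{n}.png",manip.get_image(n)["img"][:,:,::-1])
k=np.load("k.npy")
q=manip.sense()["joint_pos"];d=np.array([-.833,.868,-.817,-1.685,1.083,0])
# first leg: roll back to -1.57 in place; then travel
q=np.array(q);q1=q.copy();q1[5]=-1.45
P0,M0=fk(q,k);print(P0-p)
n=16;q2=q+(d-q)*0
for i in range(1,n+1):
    x=q+(d-q)*i/n;P,M=fk(x,k);rv=(M0.inv()*M).as_rotvec()/np.pi
    print(i,*[v.round(3).tolist() for v in rows(P0,M0,P,M)])
E
```

```text
t 21.32 p [674.2 216.6 221. ] j [ 0.321  0.738 -1.022 -1.762 -0.022 -3.016] open 40.5 grip 60.7 F [-0.9  0.7 -0.7]
[[0.035, 0.293, 0.956], [-0.121, -0.948, 0.295], [0.992, -0.126, 0.003]]
[-0.02593031  0.0068902   0.08700239]
1 [0.001, 0.056, 0.009] [-0.001, 0.0, 0.06]
2 [0.002, 0.113, 0.014] [-0.002, 0.0, 0.12]
3 [0.003, 0.171, 0.014] [-0.003, 0.001, 0.18]
4 [0.004, 0.23, 0.011] [-0.004, 0.002, 0.24]
5 [0.005, 0.288, 0.003] [-0.004, 0.003, 0.3]
6 [0.006, 0.347, -0.009] [-0.005, 0.004, 0.36]
7 [0.007, 0.405, -0.026] [-0.006, 0.005, 0.42]
8 [0.008, 0.463, -0.047] [-0.006, 0.006, 0.48]
9 [0.009, 0.519, -0.072] [-0.006, 0.008, 0.54]
10 [0.009, 0.574, -0.101] [-0.006, 0.01, 0.6]
11 [0.01, 0.627, -0.135] [-0.006, 0.012, 0.66]
12 [0.01, 0.678, -0.173] [-0.005, 0.014, 0.72]
13 [0.009, 0.727, -0.214] [-0.004, 0.016, 0.78]
14 [0.009, 0.773, -0.26] [-0.003, 0.018, 0.84]
15 [0.008, 0.816, -0.309] [-0.002, 0.021, 0.9]
16 [0.006, 0.855, -0.361] [0.0, 0.024, 0.96]
```

Call:
step_arm(
  commands=[
    [0, [0.001, 0.03, 0.005], [0, 0, 0.03]],
    [0, [0.001, 0.07, 0.01], [-0.001, 0, 0.075]],
    [0, [0.002, 0.113, 0.014], [-0.002, 0, 0.12]],
    [0, [0.003, 0.165, 0.014], [-0.003, 0.001, 0.175]],
    [0, [0.004, 0.22, 0.011], [-0.004, 0.002, 0.23]],
    [0, [0.005, 0.274, 0.005], [-0.004, 0.003, 0.285]],
    [0, [0.006, 0.328, -0.005], [-0.005, 0.004, 0.34]],
    [0, [0.007, 0.381, -0.019], [-0.006, 0.005, 0.395]],
    [0, [0.008, 0.434, -0.036], [-0.006, 0.006, 0.45]],
    [0, [0.009, 0.486, -0.057], [-0.006, 0.007, 0.505]],
    [0, [0.009, 0.537, -0.081], [-0.006, 0.009, 0.56]],
    [0, [0.01, 0.587, -0.109], [-0.006, 0.011, 0.615]],
    [0, [0.01, 0.636, -0.141], [-0.006, 0.012, 0.67]],
    [0, [0.01, 0.682, -0.176], [-0.005, 0.014, 0.725]],
    [0, [0.009, 0.727, -0.214], [-0.004, 0.016, 0.78]],
    [0, [0.009, 0.769, -0.256], [-0.003, 0.018, 0.835]],
    [0, [0.008, 0.809, -0.3], [-0.002, 0.021, 0.89]],
    [0, [0.007, 0.84, -0.34], [-0.001, 0.023, 0.935]],
    [0, [0.006, 0.855, -0.361], [0, 0.024, 0.96]],
    [0, [0.006, 0.855, -0.361], [0, 0.024, 0.96]],
  ],
)

```text
time_s: 23.92
ee_pos: [626.7, -243.5, 169.9]
tool_rot: [-0.087, 0.702, 0.087, 0.702]
force: [0.0, 0.8, -1.9]
opening: 41.1
grip_force: 60.5
```

Call:
step_arm(
  commands=[
    [0, [0, 0, 0], [0, 0, 0]],
    [0, [0, 0, 0], [0, 0, 0]],
    [0, [0, 0, 0], [0, 0, 0]],
    [0, [0, 0, 0], [0, 0, 0]],
  ],
)

```text
time_s: 24.42
ee_pos: [627.2, -241.7, 169.9]
tool_rot: [-0.088, 0.702, 0.089, 0.701]
force: [-0.1, 0.5, -1.0]
opening: 40.7
grip_force: 60.5
```

```bash
python3 - <<'E'
from k import *
from plant import manip
p,Q=st();M=Q.as_matrix();g=p-56*M[:,2];up=-M[:,0];print("grasp",g,"up",up)
o=[]
for n in("top","side"):
    d=manip.get_image(n);im=d["img"][:,:,::-1];cv2.imwrite(f"pics/d_{n}.png",im)
    for nm,P in(("under",g-68*up),("cap",g+80*up),("dish",np.array([572.5,-256,4]))):print(n,nm,proj(d,P).round(1))
    c=proj(d,g).round().astype(int);x0,y0=c[0]-45,c[1]-60;print("origin",x0,y0)
    c=cv2.resize(im[y0:y0+130,x0:x0+90],None,fx=4.4,fy=4.4,interpolation=cv2.INTER_CUBIC)
    o.append(np.clip(255*(c/255.)**.6,0,255).astype(np.uint8))
cv2.imwrite("pics/g7.png",np.hstack(o))
E
```

```text
t 24.43 p [ 627.2 -241.7  169.9] j [-0.832  0.867 -0.817 -1.683  1.082 -0.   ] open 40.7 grip 60.5 F [-0.1  0.5 -1. ]
[[-0.001, -0.248, 0.969], [0.001, 0.969, 0.248], [-1.0, 0.001, -0.001]]
grasp [ 572.90966939 -255.60720433  169.95869876] up [ 8.34294149e-04 -8.67703929e-04  9.99999276e-01]
top under [406.2 153. ]
top cap [419.7 140.6]
top dish [399.2 159.8]
origin 367 88
side under [382.  263.6]
side cap [387.6 222.5]
side dish [378.8 286.7]
origin 339 186
```

View pics/g7.png

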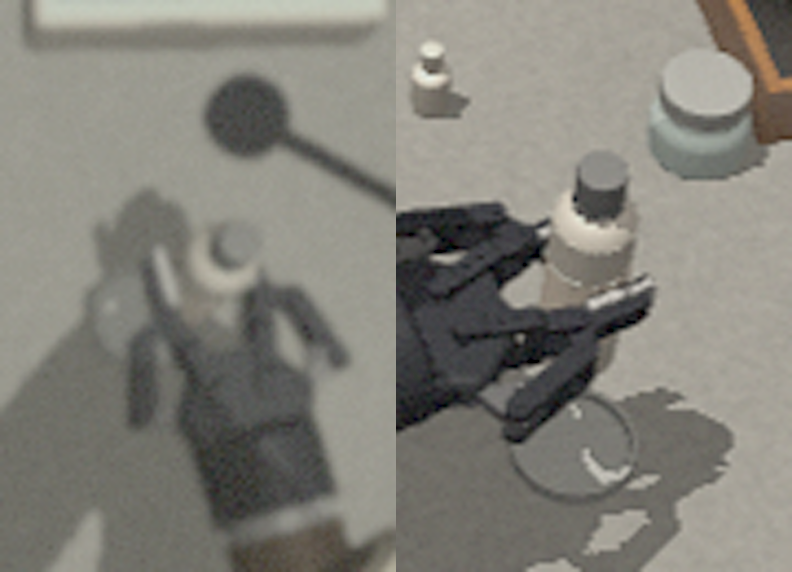

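The bottle stands upright in the grip. The cap centre is at crop (239,242) in the top view and (602,172) in the side view, with the dish below at (574,446) in the side view. Triangulating the cap gives the offset to the dish.

```bash
python3 - <<'E'
from k import *
from plant import manip
np.set_printoptions(precision=2,suppress=True)
T=manip.get_image("top");S=manip.get_image("side")
a,g=two(T,(421.3,143.0),S,(385.8,225.1));print("cap",a,g)
for z in(248,244,240):print(z,plane(T,(421.3,143.0),z),plane(S,(385.8,225.1),z))
# cap mask refine: grey blob in top & side
for d,c,r in((T,(421,143),9),(S,(386,225),9)):
    x,y=c;k=cv2.resize(d["img"][y-r:y+r,x-r:x+r],None,fx=8,fy=8,interpolation=cv2.INTER_CUBIC).astype(int)
    print(d["img"][y,x-9:x+10].tolist()[::3])
k=np.load("k.npy")
for z in(150,100,72,66):
    q,e=ik(*tgt([572.5,-256,z],.25,0),np.array([-.833,.868,-.817,-1.685,1.083,0]),k);print(z,q,e,wrist(q,k))
E
```

```text
cap [ 567.78 -259.92  247.67] 0.5440618174936243
248 [ 567.42 -259.8   248.  ] [ 567.96 -260.15  248.  ]
244 [ 568.33 -260.87  244.  ] [ 569.19 -257.02  244.  ]
240 [ 569.23 -261.95  240.  ] [ 570.42 -253.9   240.  ]
[[124, 120, 105], [61, 60, 53], [86, 86, 79], [93, 95, 87], [95, 95, 87], [109, 107, 96], [116, 113, 103]]
[[121, 113, 103], [70, 67, 62], [100, 95, 90], [99, 96, 92], [98, 94, 87], [122, 116, 105], [124, 118, 107]]
150 [-0.83  0.93 -0.81 -1.73  1.08  0.  ] 6.912159733474254e-12 [ 228.42 -251.21  150.  ]
100 [-0.83  1.06 -0.76 -1.83  1.08 -0.  ] 2.2737367544323207e-14 [ 228.42 -251.21  100.  ]
72 [-0.83  1.14 -0.73 -1.87  1.08 -0.  ] 1.1368683772161604e-14 [ 228.42 -251.21   72.  ]
66 [-0.83  1.15 -0.73 -1.88  1.08 -0.  ] 4.5474735088646414e-14 [ 228.42 -251.21   66.  ]
```

Call:
step_arm(
  commands=[
    [0, [0.01, 0.002, 0.005], [0, 0, 0]],
    [0, [0.03, 0.004, 0.011], [0, 0, 0]],
    [0, [0.055, 0.004, 0.011], [0, 0, 0]],
    [0, [0.08, 0.004, 0.011], [0, 0, 0]],
    [0, [0.105, 0.004, 0.011], [0, 0, 0]],
    [0, [0.13, 0.004, 0.011], [0, 0, 0]],
    [0, [0.15, 0.004, 0.011], [0, 0, 0]],
    [0, [0.162, 0.004, 0.011], [0, 0, 0]],
    [0, [0.168, 0.004, 0.011], [0, 0, 0]],
    [0, [0.168, 0.004, 0.011], [0, 0, 0]],
    [0, [0.168, 0.004, 0.011], [0, 0, 0]],
  ],
)

```text
time_s: 26.0
ee_pos: [631.8, -238.9, 86.3]
tool_rot: [-0.088, 0.702, 0.088, 0.701]
force: [-0.2, -0.2, -0.9]
opening: 40.4
grip_force: 60.5
```

Call:
step_arm(
  commands=[
    [0, [0.004, 0, 0], [0, 0, 0]],
    [0, [0.008, 0, 0], [0, 0, 0]],
    [0, [0.012, 0, 0], [0, 0, 0]],
    [0, [0.015, 0, 0], [0, 0, 0]],
    [0, [0.017, 0, 0], [0, 0, 0]],
    [0, [0.017, 0, 0], [0, 0, 0]],
    [0, [0.017, 0, 0], [0, 0, 0]],
  ],
)

```text
time_s: 26.88
ee_pos: [631.7, -238.8, 77.4]
tool_rot: [-0.088, 0.702, 0.088, 0.701]
force: [1.3, -0.8, -0.9]
opening: 40.6
grip_force: 60.5
```

```bash
python3 -c "
from h import *
st()"
```

```text
t 26.88 p [ 631.7 -238.8   77.4] j [-0.819  1.121 -0.738 -1.858  1.069  0.   ] open 40.6 grip 60.5 F [ 1.3 -0.8 -0.9]
[[-0.001, -0.247, 0.969], [0.001, 0.969, 0.247], [-1.0, 0.001, -0.001]]
```

Call:
step_arm(
  commands=[
    [0, [0.002, 0, 0], [0, 0, 0]],
    [0, [0.004, 0, 0], [0, 0, 0]],
    [0, [0.004, 0, 0], [0, 0, 0]],
  ],
)

```text
time_s: 27.25
ee_pos: [631.7, -238.8, 75.3]
tool_rot: [-0.088, 0.702, 0.088, 0.701]
force: [-0.7, 0.7, -1.0]
opening: 40.7
grip_force: 60.5
```

Call:
step_arm(
  commands=[
    [0, [0.002, 0, 0], [0, 0, 0]],
    [0, [0.002, 0, 0], [0, 0, 0]],
    [0, [0.002, 0, 0], [0, 0, 0]],
  ],
)

```text
time_s: 27.62
ee_pos: [631.7, -238.8, 74.4]
tool_rot: [-0.088, 0.702, 0.088, 0.701]
force: [0.5, -0.8, -1.4]
opening: 40.6
grip_force: 60.5
```

Call:
step_arm(
  commands=[
    [0, [0.002, 0, 0], [0, 0, 0]],
    [0, [0.002, 0, 0], [0, 0, 0]],
    [0, [0.002, 0, 0], [0, 0, 0]],
  ],
)

```text
time_s: 28.0
ee_pos: [631.7, -238.8, 73.3]
tool_rot: [-0.088, 0.702, 0.088, 0.701]
force: [0.4, -0.7, -1.9]
opening: 40.6
grip_force: 60.5
```

Call:
step_arm(
  commands=[
    [0, [0.002, 0, 0], [0, 0, 0]],
    [0, [0.002, 0, 0], [0, 0, 0]],
    [0, [0.002, 0, 0], [0, 0, 0]],
  ],
)

```text
time_s: 28.38
ee_pos: [631.7, -238.8, 72.4]
tool_rot: [-0.088, 0.702, 0.088, 0.701]
force: [-0.6, -0.5, -0.0]
opening: 40.7
grip_force: 60.5
```

Call:
step_arm(
  commands=[
    [0, [0.002, 0, 0], [0, 0, 0]],
    [0, [0.002, 0, 0], [0, 0, 0]],
    [0, [0.002, 0, 0], [0, 0, 0]],
  ],
)

```text
time_s: 28.75
ee_pos: [631.7, -238.8, 71.4]
tool_rot: [-0.088, 0.702, 0.088, 0.701]
force: [-0.7, 1.0, -1.5]
opening: 40.3
grip_force: 60.5
```

Call:
step_arm(
  commands=[
    [0, [0.002, 0, 0], [0, 0, 0]],
    [0, [0.002, 0, 0], [0, 0, 0]],
    [0, [0.002, 0, 0], [0, 0, 0]],
  ],
)

```text
time_s: 29.12
ee_pos: [631.7, -238.8, 70.3]
tool_rot: [-0.088, 0.702, 0.088, 0.701]
force: [-0.0, -0.4, -1.1]
opening: 40.7
grip_force: 60.5
```

Call:
step_arm(
  commands=[
    [0, [0.002, 0, 0], [0, 0, 0]],
    [0, [0.002, 0, 0], [0, 0, 0]],
    [0, [0.002, 0, 0], [0, 0, 0]],
  ],
)

```text
time_s: 29.5
ee_pos: [631.7, -238.8, 69.4]
tool_rot: [-0.088, 0.702, 0.088, 0.701]
force: [-0.8, 0.4, -0.4]
opening: 40.7
grip_force: 60.5
```

Call:
step_arm(
  commands=[
    [0, [0.002, 0, 0], [0, 0, 0]],
    [0, [0.002, 0, 0], [0, 0, 0]],
    [0, [0.002, 0, 0], [0, 0, 0]],
  ],
)

```text
time_s: 29.88
ee_pos: [631.8, -238.7, 69.2]
tool_rot: [-0.088, 0.701, 0.088, 0.702]
force: [-1.5, 1.2, 5.7]
opening: 40.7
grip_force: 60.6
```

Call:
step_arm(
  commands=[
    [0, [0.002, 0, 0], [0, 0, 0]],
    [0, [0.002, 0, 0], [0, 0, 0]],
    [0, [0.002, 0, 0], [0, 0, 0]],
  ],
)

```text
time_s: 30.25
ee_pos: [631.9, -238.4, 69.2]
tool_rot: [-0.089, 0.701, 0.088, 0.702]
force: [-3.1, 2.1, 9.5]
opening: 40.3
grip_force: 60.8
```

```bash
python3 - <<'E'
from h import *
from plant import manip
np.set_printoptions(precision=2,suppress=True)
p,Q=st()
T=manip.get_image("top");S=manip.get_image("side")
P=[]
for d,n,c0 in((T,"top",(421.3,143.0)),(S,"side",(385.8,225.1))):
    a=cv2.imread(f"pics/d_{n}.png");b=d["img"][:,:,::-1].copy();cv2.imwrite(f"pics/e_{n}.png",b)
    x,y=int(c0[0]),int(c0[1]);t=a[y-6:y+7,x-7:x+8]
    m=cv2.matchTemplate(b,t,cv2.TM_CCOEFF_NORMED)
    e=proj(d,[572,-257,152]);M=np.zeros_like(m);X,Y=int(e[0])-7,int(e[1])-6;M[Y-12:Y+13,X-12:X+13]=1
    _,v,_,l=cv2.minMaxLoc(np.where(M>0,m,-1));q=m[l[1]-1:l[1]+2,l[0]-1:l[0]+2]
    sx=(q[1,0]-q[1,2])/(2*(q[1,0]+q[1,2]-2*q[1,1]));sy=(q[0,1]-q[2,1])/(2*(q[0,1]+q[2,1]-2*q[1,1]))
    r=(l[0]+sx+7+c0[0]-x,l[1]+sy+6+c0[1]-y);P.append(r);print(n,v,r,"expected",e)
print(two(T,P[0],S,P[1]))
E
```

```text
t 30.25 p [ 631.9 -238.4   69.2] j [-0.82  1.15 -0.73 -1.88  1.07  0.  ] open 40.3 grip 60.8 F [-3.1  2.1  9.5]
[[0.002, -0.248, 0.969], [-0.002, 0.969, 0.249], [-1.0, -0.003, 0.002]]
top 0.8563006520271301 (np.float32(410.86664), np.float32(149.14005)) expected [410.93 149.52]
side 0.9464386105537415 (np.float32(383.93506), np.float32(252.06586)) expected [383.53 251.24]
(array([ 573.31, -257.49,  149.31]), np.float64(0.553397771089511))
```

Contact comes at 69.3 with the cap at z≈149, so the bottle stands on the dish floor and not on the rim. Ease off, open and back away.

Call:
step_arm(
  commands=[
    [0, [-0.002, 0, 0], [0, 0, 0]],
    [0, [-0.003, 0, 0], [0, 0, 0]],
    [0, [-0.003, 0, 0], [0, 0, 0]],
  ],
)

```text
time_s: 30.72
ee_pos: [631.8, -238.7, 69.2]
tool_rot: [-0.088, 0.702, 0.088, 0.702]
force: [-0.6, 1.6, 5.0]
opening: 40.7
grip_force: 60.8
```

Call:
step_arm(
  commands=[
    [0.5, [0, 0, 0], [0, 0, 0]],
    [0.55, [0, 0, 0], [0, 0, 0]],
    [0.6, [0, 0, 0], [0, 0, 0]],
    [0.7, [0, 0, 0], [0, 0, 0]],
    [0.85, [0, 0, 0], [0, 0, 0]],
    [1, [0, 0, 0], [0, 0, 0]],
    [1, [0, 0, 0], [0, 0, 0]],
    [1, [0, 0, 0], [0, 0, 0]],
    [1, [0, 0, 0], [0, 0, 0]],
    [1, [0, 0, 0], [0, 0, 0]],
  ],
)

```text
time_s: 31.98
ee_pos: [631.7, -238.8, 68.9]
tool_rot: [-0.088, 0.702, 0.088, 0.701]
force: [-0.0, 0.0, -0.2]
opening: 85.4
grip_force: 0.0
```

```bash
python3 - <<'E'
from k import *
k=np.load("k.npy");p,Q=st()
for s in(60,120,160):
    for dz in(0,60):
        P=p-s*Q.as_matrix()[:,2]+[0,0,dz];q,e=ik(P,Q,np.array([-.83,1.1,-.75,-1.87,1.08,0]),k);print(s,dz,q.round(2),round(e,3))
E
```

```text
t 31.98 p [ 631.7 -238.8   68.9] j [-0.819  1.143 -0.729 -1.871  1.069  0.   ] open 85.4 grip 0.0 F [-0.   0.  -0.2]
[[-0.001, -0.247, 0.969], [0.001, 0.969, 0.247], [-1.0, 0.001, -0.001]]
60 0 [-0.95  1.16 -0.79 -1.95  1.2  -0.  ] 0.002
60 60 [-0.95  1.   -0.85 -1.85  1.2  -0.  ] 0.0
120 0 [-1.09  1.16 -0.84 -1.95  1.34 -0.04] 0.103
120 60 [-1.09  1.01 -0.89 -1.91  1.34 -0.  ] 0.0
160 0 [-1.18  1.16 -0.88 -1.95  1.4  -0.1 ] 0.291
160 60 [-1.18  1.03 -0.94 -1.95  1.4  -0.01] 0.299
```

Call:
step_arm(
  commands=[
    [1, [0, 0, -0.015], [0, 0, 0]],
    [1, [0, 0, -0.04], [0, 0, 0]],
    [1, [0, 0, -0.07], [0, 0, 0]],
    [1, [0, 0, -0.1], [0, 0, 0]],
    [1, [0, 0, -0.13], [0, 0, 0]],
    [1, [-0.02, 0, -0.16], [0, 0, 0]],
    [1, [-0.06, 0, -0.19], [0, 0, 0]],
    [1, [-0.1, 0, -0.22], [0, 0, 0]],
    [1, [-0.12, 0, -0.23], [0, 0, 0]],
    [1, [-0.12, 0, -0.23], [0, 0, 0]],
    [1, [-0.12, 0, -0.23], [0, 0, 0]],
  ],
)

```text
time_s: 33.35
ee_pos: [520.5, -267.2, 128.8]
tool_rot: [-0.088, 0.702, 0.089, 0.701]
force: [0.1, 0.2, 0.1]
opening: 85.5
grip_force: 0.0
```

```bash
python3 - <<'E'
from h import *
from plant import manip
np.set_printoptions(precision=2,suppress=True)
st();P=[]
T=manip.get_image("top");S=manip.get_image("side")
for d,n,c0 in((T,"top",(421.3,143.0)),(S,"side",(385.8,225.1))):
    a=cv2.imread(f"pics/d_{n}.png");b=d["img"][:,:,::-1].copy();cv2.imwrite(f"pics/f_{n}.png",b)
    x,y=int(c0[0]),int(c0[1]);m=cv2.matchTemplate(b,a[y-6:y+7,x-7:x+8],cv2.TM_CCOEFF_NORMED)
    e=proj(d,[572,-257,152]);X,Y=int(e[0])-7,int(e[1])-6;M=np.zeros_like(m);M[Y-12:Y+13,X-12:X+13]=1
    _,v,_,l=cv2.minMaxLoc(np.where(M>0,m,-1));P.append((l[0]+7+c0[0]-x,l[1]+6+c0[1]-y));print(n,v,P[-1])
print(two(T,P[0],S,P[1]))
# underside edge in side image: silhouette columns of the bottle body, row-wise, for tilt
g=cv2.cvtColor(S["img"],cv2.COLOR_RGB2GRAY)
for r in range(256,296,4):print(r,g[r,362:404:2].tolist())
print(proj(S,np.array([573,-257,4.])),proj(S,np.array([573,-257,152.])))
E
```

```text
t 33.35 p [ 520.5 -267.2  128.8] j [-1.07  1.01 -0.89 -1.9   1.32 -0.  ] open 85.5 grip 0.0 F [0.1 0.2 0.1]
[[-0.001, -0.247, 0.969], [0.001, 0.969, 0.247], [-1.0, 0.001, -0.001]]
top 0.8779327869415283 (410.29999999999995, 150.0)
side 0.9170624017715454 (382.79999999999995, 251.10000000000002)
(array([ 570.91, -255.51,  150.84]), np.float64(0.1323045339867128))
256 [113, 112, 114, 112, 106, 108, 136, 127, 31, 30, 29, 26, 20, 78, 115, 112, 116, 111, 113, 111, 110]
260 [115, 110, 114, 117, 113, 136, 157, 180, 86, 50, 24, 44, 71, 86, 86, 111, 114, 115, 112, 121, 117]
264 [119, 116, 113, 113, 108, 74, 117, 146, 158, 164, 168, 154, 137, 111, 87, 116, 114, 110, 109, 113, 109]
268 [112, 113, 115, 115, 112, 93, 76, 72, 72, 84, 102, 82, 57, 48, 117, 118, 113, 112, 116, 116, 110]
272 [113, 116, 114, 119, 109, 85, 99, 71, 66, 64, 59, 55, 57, 66, 117, 117, 113, 117, 113, 112, 110]
276 [111, 113, 112, 120, 113, 84, 87, 81, 78, 75, 65, 62, 61, 83, 121, 119, 120, 114, 113, 114, 116]
280 [118, 108, 124, 74, 99, 84, 83, 78, 72, 72, 66, 63, 61, 45, 58, 57, 52, 55, 81, 118, 117]
284 [116, 125, 68, 139, 78, 81, 84, 79, 74, 69, 61, 63, 60, 68, 63, 55, 60, 61, 55, 55, 79]
288 [118, 106, 136, 136, 89, 74, 71, 66, 57, 59, 58, 55, 62, 69, 72, 55, 55, 57, 54, 74, 110]
292 [113, 115, 45, 139, 135, 129, 65, 64, 61, 57, 53, 57, 66, 65, 102, 81, 54, 52, 119, 116, 112]
[379.06 286.97] [383.96 251.17]
```

```bash
python3 -c "
from plant import manip
print(manip.close_job())"
```

```text
the job is handed in; nothing more can be done
None
```

The bottle was held cap-down for about 2.5 s, then set upright on the dish floor, released and cleared by the gripper; the job is handed in at about 33 s, and no verdict was shown.

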